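# Return a button pot to its push-push drawer tray

## Task

The low wooden unit's tray is shut on its push-push latch: press its front fully in and let go so that it springs open, then set (do not drop) the red-lidded button pot upright into the empty middle socket. Finally press the tray fully in and let go so that it stays latched shut with the red pot in it. Leave the four other pots standing in their places.

Things in the scene. Friction and masses are not known exactly. Their poses are not given: they have to be found in the camera images.
- unit: low dark-wood drawer unit fixed on the counter, 200 mm deep (its x), 250 mm wide (its y), 76 mm high; origin at the centre of its underside; its open face lies at x = -100 mm of its own frame, and the tray opens towards its -x (towards the robot)
- tray (a joint): slide of the light-wood tray, m: 0 latched shut (start), 0.085 sprung fully open, -0.010 pressed to the hard stop. Push-push: pressed past -0.009 (best: to the stop) and let go, a latched tray springs out to 0.085, an open one latches at 0; let go short of that, a shut tray stays shut and an open one springs out again. Spring 3 N (open) to 5 N outward; it springs out in about a second
- tray_front (a point): centre of the outer face of the tray's front panel (224 mm wide, 12 thick, from 8 to 64 mm above the counter; brass-framed blank label), 36 mm above the counter; axes as the unit's (x points into the unit). Latched, it stands 14 mm proud of the unit's face, at the stop still 4 mm, so fingers pointing straight down can press it all the way
- socket (a point): centre of the floor of the tray's empty middle socket, 15 mm above the counter, 47 mm behind the front's outer face: a round hole 36 mm wide and 8 mm deep in a blue-covered plate (plate top 23 mm above the counter). It moves with the tray; only when the tray is open is it clear of the unit's roof (roof underside 66 mm above the counter)
- socket_left (a point): floor centre of the like socket 74 mm to the unit's +y of the middle one; it holds the white-lidded pot
- socket_right (a point): floor centre of the like socket 74 mm to the unit's -y of the middle one; it holds the green-lidded pot
- pot_red: button pot with red lid, standing on the counter: plain upright cylinder 30 mm across, 46 mm high, clear below with white buttons, lid the top 14 mm; about 45 g; origin at the centre of its underside, z up
- pot_blue: like pot with blue lid, standing on the counter near the red one; to be left alone
- pot_yellow: like pot with yellow lid, standing on the counter near the red one; to be left alone
- pot_white: like pot with white lid, loose in the tray's left socket; to be left there
- pot_green: like pot with green lid, loose in the tray's right socket; to be left there
Not all that is in view belongs to the job. Leave any purple look-alike of the pot_red alone.

How it is judged:
By the outcome, as a careful person would: the job done as asked, in the order asked, and still so for the second after the job is handed in, with the robot touching nothing.
It also fails if it takes over 62 s, if anything falls off the work surface, if the arm or the gripper's body presses on something with over 40 N, if the wrist force passes 120 N, or if a joint passes its speed limit or range.

## Robot

A 6-joint arm with a two-finger parallel gripper is mounted at the origin on the work surface. World frame = base frame: x ahead of the robot, y to its left, z up, the work surface at z = 0. Lengths are in m, angles in rad, forces in N, time in s.
With the tool pointing down it reaches from about 0.35 to 0.85 m from the base axis. Payload 8.1 kg.
Tool frame: the origin (TCP) lies at the centre of the arm's flange, where the gripper is bolted on; the fingertips stand 186 mm ahead of it and the grasp point (between the pads) lies 167 mm ahead of it; z points along the fingers, y is the line along which they close (so a half turn about z gives the same grasp; the last joint's range is limited). The gripper opens to 93 mm and grips with 3 to 60 N. Pads are 15 mm wide; open, the fingers measure 128 mm over their backs; the gripper's body (75 mm by 188 mm) begins 65 mm behind the grasp point.
Start: joints at [1.18, 0.13, 1.488, -0, 1.523, -0.085], TCP at [0.181, 0.572, 0.405] pointing down, gripper open.
Joint ranges: [-2.96, 2.96], [-0.89, 2.26], [0.02, 2.5], [-1.34, 4.48], [0, 2.73], [-2.66, 2.66]. Speed limits (rad/s): [2.39, 2.39, 2.79, 3.14, 3.14, 3.14].

## Interface

Orientations are given as a rotation vector (axis times angle).
In Python, from plant import robot gives the robot as it stands.
- The arm moves only by the tool apply_moves, never from a script. Its argument "series" is a list of rows, each a list of 2 entries, a list of its own where there are three numbers: the shift along the tool's x, y, z in mm, then the turn, a rotation vector about the tool's x, y, z in rad. A call has 1 to 12 rows; each row shifts and turns the commanded pose from where the row before left it, along the tool's axes as they then stand; what a row does not reach is not made up. A row lasts 1/12 s, in which the tool goes at most 41.7 mm and 7.16 degrees, less where a joint would pass 70% of its speed; a pose out of reach is approached as far as the arm can. A call is refused whole if a number of a shift passes 41.7 or a number of a turn 0.125, either way. A call with a gripper value outside its range is refused whole. "claw" is the opening, from 0 (shut) to 1 (fully open), set as the call begins (left out, the last holds). The fingers move at their own pace and stop on an object; "newtons" is the grip in N (left out, the last holds). Time passes only in rows, so rows that do not move let the fingers close. It gives the time, the measured TCP pose, the force, the opening and the grip force at its end, in the units of the state.
- robot.read_state(): the state, without advancing time (a new reading comes with each control period).
- robot.read_camera(name): name is "side" or "top"; returns (picture, depth): 480x640x3 uint8, blue, green, red; 480x640 float32, m along the optical axis (not along the pixel's ray), 0 where there is no reading.
- robot.calibration(name): a dict with "fx", "fy", "cx", "cy" (pixels), "D" ([k1, k2, p1, p2, k3] as OpenCV has them; the pictures are not rectified), "extrinsics" (4x4, takes a point from world to camera coordinates). Camera axes: x right, y down, z forward; pixel columns grow to the right and rows downward; lengths in m; the calibration is good to about 2 mm. A picture is of the moment at which its call begins. calibration takes no time and is no camera call.
- robot.close_job(): hands the job in; it is judged then, once.
The state is a dict: "t": time; "q": joint angles; "dq": joint speeds; "joint_torque": joint torques, N m; "tool_pos": TCP position; "orientation": TCP orientation; "force": force on the tool from outside, world axes, zero at the start; "wrist_torque": the same for the moment, N m; "opening": finger opening in m; "gripper_force": force on a finger pad.
Only numpy, scipy, OpenCV 4.12 (cv2) and the standard library are available. Lean on these libraries where they do the work, as an engineer would, in place of code of your own. Each camera call takes 0.05 s, during which the arm holds its last target. There are 200 camera calls.

## Working session

There is one attempt and no reset: what is moved stays moved. The work goes in short steps, Python scripts to look and compute and a tool call to move; the robot and the scene stay as the last step left them, time stands still between calls to the robot, and variables do not carry over. Pictures are saved under pics/ and viewed, at most 10 in all, crops included, and the job is handed in when it is done.

Besides the shell and the picture viewer there is one more tool, called after ">>>" as name([rows], argument=value, ...), one row to a line, values as JSON. apply_moves: Moves the arm, as the interface text tells. Its arguments: {"type":"object","properties":{"series":{"type":"array"},"claw":{"type":"number"},"newtons":{"type":"number"}},"required":["series"]}

```bash
mkdir -p pics; cat > h.py <<'E'
import numpy as np, cv2
from plant import robot
from scipy.spatial.transform import Rotation as R
def cloud(name):
    im,d=robot.read_camera(name); c=robot.calibration(name)
    K=np.array([[c['fx'],0,c['cx']],[0,c['fy'],c['cy']],[0,0,1]]);D=np.array(c['D'])
    v,u=np.mgrid[:480,:640]
    p=cv2.undistortPoints(np.stack([u,v],-1).reshape(-1,1,2).astype(float),K,D).reshape(480,640,2)
    P=np.dstack([p*d[...,None],d]); E=np.array(c['extrinsics'])
    W=(P-E[:3,3])@E[:3,:3]; W[d==0]=np.nan
    return im,W
E
python3 - <<'E'
from h import *
for n in('top','side'):
    im,W=cloud(n); cv2.imwrite(f'pics/{n}0.png',im); np.save(n+'0.npy',W)
    E=np.array(robot.calibration(n)['extrinsics']); print(n,-E[:3,:3].T@E[:3,3])
s=robot.read_state(); print(s)
E
```

```text
top [ 0.53115919 -0.01830567  0.87629582]
side [0.22369023 0.38562942 0.61985973]
{'t': 0.1, 'q': array([ 1.17962111e+00,  1.31107476e-01,  1.48917295e+00, -2.80673960e-05,
        1.52298680e+00, -8.53834580e-02]), 'dq': array([ 0.00030408, -0.00138702, -0.00271512,  0.00015602,  0.00068708,
       -0.00058988]), 'joint_torque': array([ 1.44164609e-03, -5.61334705e+01, -4.93099093e+01,  7.70814694e-02,
        2.89847504e-02, -7.52308961e-05]), 'tool_pos': array([0.18052575, 0.57198529, 0.40377763]), 'orientation': array([-4.78408950e-01, -3.10457897e+00,  2.56618790e-03]), 'force': array([ 0.41016714,  0.13510785, -0.03717568]), 'wrist_torque': array([-0.01131578, -0.03883063, -0.00833747]), 'gripper_force': 0.0, 'opening': 0.09291473711094075}
```

View pics/top0.png

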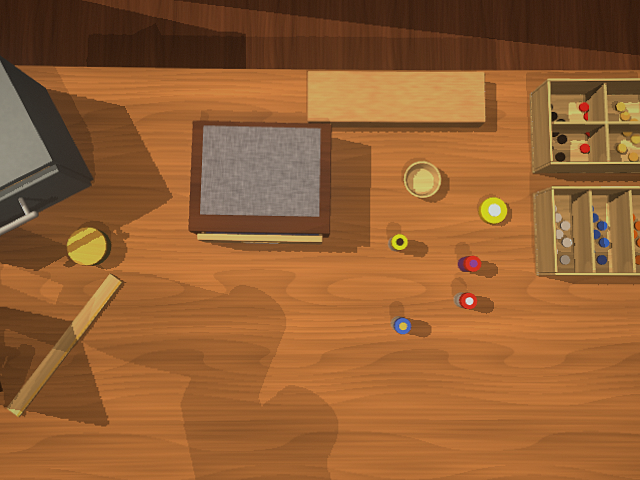

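View pics/side0.png

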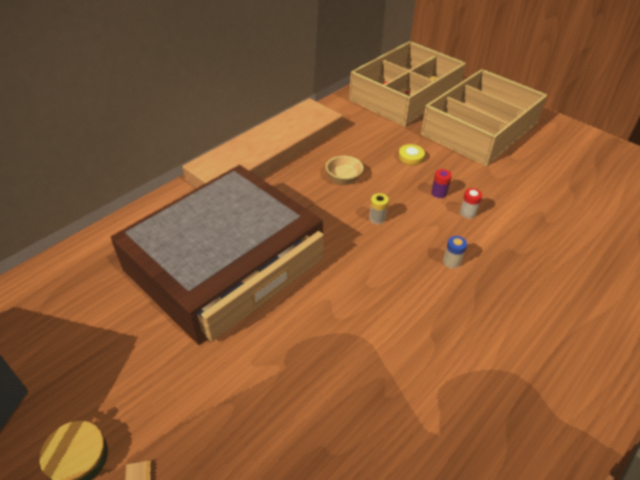

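Top view: unit at about (260,180) with the tray front edge along (197..323, 237). The real red pot (white lid dot, clear body) is at (469,301), the purple look-alike at (470,264), yellow at (400,242) and blue at (402,326). The side view agrees.

```bash
python3 - <<'E'
from h import *
W=np.load('top0.npy');S=np.load('side0.npy')
for n,(u,v) in dict(red=(469,301),purple=(470,264),yellow=(400,242),blue=(402,326)).items():
    for nm,(A,uu,vv) in dict(top=(W,u,v)).items():
        p=A[vv-14:vv+15,uu-14:uu+15].reshape(-1,3); z=p[:,2]
        q=p[(z>.038)&(z<.056)]; print(n,len(q),(q.min(0)+q.max(0))/2,np.median(q,0),q.max(0)-q.min(0))
for n,(u,v) in dict(red=(472,203),purple=(442,183),yellow=(379,207),blue=(455,250)).items():
    p=S[v-22:v+22,u-14:u+15].reshape(-1,3); q=p[(p[:,2]>.0425)&(p[:,2]<.052)]; print('side',n,len(q),(q.min(0)+q.max(0))/2,q.max(0)-q.min(0))
print('counter z',np.nanmedian(W[330:400,300:380,2]),np.nanmedian(S[320:350,350:400,2]))
for nm,A,(r0,r1,c0,c1) in(('top',W,(100,250,170,350)),('side',S,(150,345,100,340))):
    p=A[r0:r1,c0:c1].reshape(-1,3); q=p[(p[:,2]>.071)&(p[:,2]<.085)]
    r=cv2.minAreaRect((q[:,:2]*1000).astype(np.float32)); print(nm,'roof',np.median(q[:,2]),r)
    print(cv2.boxPoints(r))
    q=p[(p[:,2]>.058)&(p[:,2]<.0675)]; r=cv2.minAreaRect((q[:,:2]*1000).astype(np.float32)); print('trayrim',len(q),r,cv2.boxPoints(r).round(1).tolist())
# front face from the side cam
p=S[150:345,190:340].reshape(-1,3); q=p[(p[:,2]>.015)&(p[:,2]<.055)]; 
q=q[(q[:,0]>.45)]
import numpy as np
for y in np.arange(0,.3,.03):
    k=q[abs(q[:,1]-y)<.015]
    if len(k)>20: print(round(y,2),len(k),np.median(k[:,0]).round(4))
E
```

```text
red 222 [ 0.49150785 -0.30404893  0.04497593] [ 0.49226362 -0.30332144  0.0466371 ] [0.02725793 0.02970282 0.0128392 ]
purple 221 [ 0.55874128 -0.31290964  0.0443281 ] [ 0.5595236  -0.31250029  0.04657102] [0.02763169 0.02899529 0.0125667 ]
yellow 211 [ 0.59816709 -0.1783398   0.04462451] [ 0.59786062 -0.17863136  0.04680453] [0.02910505 0.02725012 0.01259833]
blue 218 [ 0.44655734 -0.18211157  0.04450842] [ 0.44701565 -0.18186195  0.0467644 ] [0.02720371 0.02957399 0.01252852]
side red 169 [ 0.49397656 -0.30433477  0.04663677] [0.03002773 0.03286966 0.00800914]
side purple 147 [ 0.56072241 -0.31288117  0.04641244] [0.02841457 0.02943049 0.00763189]
side yellow 182 [ 0.6007654  -0.17822419  0.04659751] [0.02878367 0.02843803 0.00762115]
side blue 232 [ 0.4487205  -0.1817754   0.04680441] [0.02954175 0.0312008  0.00795075]
counter z 0.0008904057075371098 0.0012102356281702708
top roof 0.07730156306617542 ((712.8712158203125, 72.92576599121094), (249.73683166503906, 201.37771606445312), 89.01882934570312)
[[610.0589   -50.200165]
 [811.40704  -53.648514]
 [815.68353  196.0517  ]
 [614.
[... 210 characters left out ...]
78906], [614.5999755859375, 192.60000610351562], [599.7000122070312, 192.89999389648438]]
side roof 0.07784085966866877 ((715.7124633789062, 72.7987060546875), (251.50286865234375, 203.76141357421875), 89.24201202392578)
[[612.1771   -51.59395 ]
 [815.92065  -54.289505]
 [819.2478   197.19136 ]
 [615.5043   199.88692 ]]
trayrim 1652 ((654.8676147460938, 123.9566650390625), (319.93792724609375, 159.99021911621094), 50.475650787353516) [[491.3999938964844, 51.5], [614.7999877929688, -50.29999923706055], [818.4000244140625, 196.39999389648438], [695.0, 298.29998779296875]]
0.0 461 0.6012
0.03 309 0.6007
0.06 338 0.6003
0.09 345 0.6008
0.12 379 0.602
0.15 408 0.6027
0.18 456 0.603
0.21 124 0.618
```

```bash
cat >> h.py <<'E'
YAW=np.deg2rad(-0.9)   # unit yaw; tool y along unit y, tool z down, tool x along -unit x
GOAL=R.from_matrix(np.array([[-np.cos(YAW),-np.sin(YAW),0],[-np.sin(YAW),np.cos(YAW),0],[0,0,-1]]))
def to(*pts):
    s=robot.read_state(); Rc=R.from_rotvec(s['orientation']); p=s['tool_pos']
    print('t',round(s['t'],2),'pos',p.round(4),'F',s['force'].round(1),'open',round(s['opening'],4),'turn left (tool)',(Rc.inv()*GOAL).as_rotvec().round(4))
    for g in pts: print(g,'shift mm, once turned:',(GOAL.inv().apply(np.array(g)-p)*1000).round(1)); p=np.array(g)
E
python3 -c "
from h import *
to((.5,.0745,.404),(.5,.0745,.219))"
```

```text
t 0.1 pos [0.1805 0.572  0.4038] F [ 0.4  0.1 -0. ] open 0.0929 turn left (tool) [-0.0016 -0.0004 -0.2901]
(0.5, 0.0745, 0.404) shift mm, once turned: [-3.272e+02 -4.924e+02 -2.000e-01]
(0.5, 0.0745, 0.219) shift mm, once turned: [  0.   0. 185.]
```

>>> apply_moves([
  [[0,0,0],[0,0,-0.097]],
  [[0,0,0],[0,0,-0.097]],
  [[0,0,0],[0,0,-0.096]],
  [[-15,-22,0],[0,0,0]],
  [[-20,-30,0],[0,0,0]],
  [[-20,-30,0],[0,0,0]],
  [[-20,-30,0],[0,0,0]],
  [[-20,-30,0],[0,0,0]],
  [[-20,-30,0],[0,0,0]],
  [[-20,-30,0],[0,0,0]],
  [[-20,-30,0],[0,0,0]],
  [[-20,-30,0],[0,0,0]],
], claw=0, newtons=10)

```text
t: 1.1
tool_pos: [0.3519, 0.3058, 0.4044]
orientation: [-0.024, -3.141, 0.0]
force: [-0.1, -0.4, -0.0]
opening: 0.0176
gripper_force: 0.0
```

>>> apply_moves([
  [[-20,-30,0],[0,0,0]],
  [[-20,-30,0],[0,0,0]],
  [[-20,-30,0],[0,0,0]],
  [[-20,-30,0],[0,0,0]],
  [[-20,-30,0],[0,0,0]],
  [[-20,-30,0],[0,0,0]],
  [[-15,-25,0],[0,0,0]],
  [[0,0,0],[0,0,0]],
  [[0,0,0],[0,0,0]],
])

```text
t: 1.85
tool_pos: [0.4836, 0.0991, 0.4042]
orientation: [-0.03, -3.14, 0.0]
force: [-0.1, 0.1, -0.2]
opening: 0.0008
gripper_force: 0.0
```

```bash
python3 -c "
from h import *
to((.5,.0745,.404),(.5,.0745,.219))"
```

```text
t 1.85 pos [0.4836 0.0991 0.4042] F [-0.1  0.1 -0.2] open 0.0008 turn left (tool) [-0.     -0.0012 -0.0032]
(0.5, 0.0745, 0.404) shift mm, once turned: [-16.8 -24.3   0.2]
(0.5, 0.0745, 0.219) shift mm, once turned: [  0.   0. 185.]
```

>>> apply_moves([
  [[-17,-24,0],[0,0,-0.003]],
  [[0,0,25],[0,0,0]],
  [[0,0,32],[0,0,0]],
  [[0,0,32],[0,0,0]],
  [[0,0,32],[0,0,0]],
  [[0,0,32],[0,0,0]],
  [[0,0,22],[0,0,0]],
  [[0,0,10],[0,0,0]],
  [[-30,0,0],[0,0,0]],
  [[-30,0,0],[0,0,0]],
  [[-20,0,0],[0,0,0]],
  [[0,0,0],[0,0,0]],
])

```text
t: 2.85
tool_pos: [0.5829, 0.0759, 0.2214]
orientation: [0.019, 3.137, 0.001]
force: [0.9, -0.6, 0.3]
opening: 0.0004
gripper_force: 0.0
```

```bash
python3 -c "
from h import *
to((.5925,.0745,.219),(.6025,.0745,.219))"
```

```text
t 2.85 pos [0.5829 0.0759 0.2214] F [ 0.9 -0.6  0.3] open 0.0004 turn left (tool) [0.0004 0.0041 0.0035]
(0.5925, 0.0745, 0.219) shift mm, once turned: [-9.6 -1.3  2.4]
(0.6025, 0.0745, 0.219) shift mm, once turned: [-10.    0.2   0. ]
```

>>> apply_moves([
  [[-5,0,0],[0,0,0]],
  [[-4,0,0],[0,0,0]],
  [[-4,0,0],[0,0,0]],
  [[-3,0,0],[0,0,0]],
  [[-2,0,0],[0,0,0]],
  [[0,0,0],[0,0,0]],
])

```text
t: 3.35
tool_pos: [0.5974, 0.0751, 0.2197]
orientation: [-0.02, -3.14, -0.001]
force: [-3.5, 1.4, 2.7]
opening: 0.0005
gripper_force: 2.0
```

>>> apply_moves([
  [[-2,0,0],[0,0,0]],
  [[-2,0,0],[0,0,0]],
  [[-2,0,0],[0,0,0]],
  [[0,0,0],[0,0,0]],
])

```text
t: 3.68
tool_pos: [0.6024, 0.075, 0.2195]
orientation: [-0.02, -3.137, -0.0]
force: [-14.4, 2.0, 9.5]
opening: 0.0006
gripper_force: 6.8
```

>>> apply_moves([
  [[-2,0,0],[0,0,0]],
  [[0,0,0],[0,0,0]],
])

```text
t: 3.85
tool_pos: [0.6032, 0.075, 0.2195]
orientation: [-0.02, -3.132, 0.0]
force: [-24.6, 1.7, 18.6]
opening: 0.0004
gripper_force: 12.2
```

Force rose to 25 N with little motion, so the tray is at its stop. Backing off.

>>> apply_moves([
  [[20,0,0],[0,0,0]],
  [[30,0,0],[0,0,0]],
  [[35,0,0],[0,0,0]],
  [[35,0,0],[0,0,0]],
  [[30,0,0],[0,0,0]],
  [[0,0,-25],[0,0,0]],
  [[0,0,-35],[0,0,0]],
  [[0,0,-35],[0,0,0]],
  [[0,0,-30],[0,0,0]],
  [[0,0,0],[0,0,0]],
  [[0,0,0],[0,0,0]],
  [[0,0,0],[0,0,0]],
])

```text
t: 4.85
tool_pos: [0.4556, 0.0765, 0.3443]
orientation: [0.02, 3.141, -0.0]
force: [-0.0, 0.3, -0.3]
opening: 0.0003
gripper_force: 0.0
```

```bash
python3 - <<'E'
from h import *
for n in('top','side'):
    im,W=cloud(n); np.save(n+'1.npy',W)
    cv2.imwrite(f'pics/{n}1.png',im)
to((.493,-.304,.33),(.493,-.304,.200))
E
```

```text
t 4.95 pos [0.4552 0.0766 0.343 ] F [ 0.2 -0.1 -0.3] open 0.0004 turn left (tool) [-0.0003 -0.0026  0.0028]
(0.493, -0.304, 0.33) shift mm, once turned: [ -43.7 -379.9   13. ]
(0.493, -0.304, 0.2) shift mm, once turned: [  0.   0. 130.]
```

View pics/side1.png

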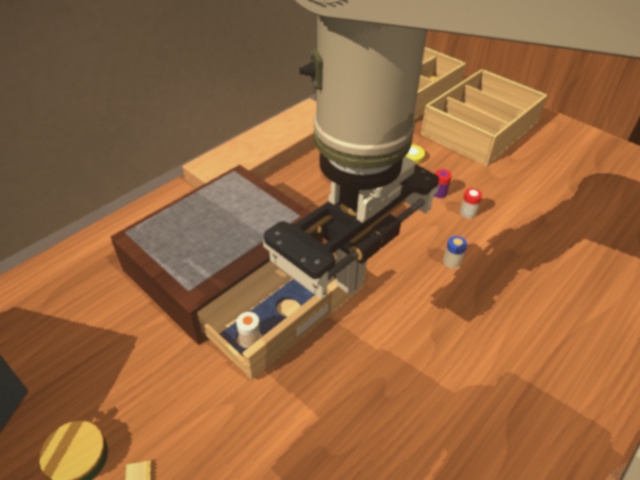

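The tray has sprung open: white pot at (248,328), empty socket at (289,307). Now the red pot.

>>> apply_moves([
  [[-3,-20,0],[0,0,0.002]],
  [[-4,-33,0],[0,0,0]],
  [[-4,-35,0],[0,0,0]],
  [[-4,-35,0],[0,0,0]],
  [[-4,-35,0],[0,0,0]],
  [[-4,-35,0],[0,0,0]],
  [[-4,-35,0],[0,0,0]],
  [[-4,-35,0],[0,0,0]],
  [[-4,-35,0],[0,0,0]],
  [[-4,-35,0],[0,0,0]],
  [[-4,-30,0],[0,0,0]],
  [[0,-17,0],[0,0,0]],
], claw=0.62)

```text
t: 5.95
tool_pos: [0.4927, -0.3067, 0.3426]
orientation: [-0.026, -3.139, -0.002]
force: [0.0, 0.1, -0.1]
opening: 0.0575
gripper_force: 0.0
```

>>> apply_moves([
  [[0,0,20],[0,0,0]],
  [[0,0,20],[0,0,0]],
  [[0,0,0],[0,0,0]],
  [[0,0,0],[0,0,0]],
])

```text
t: 6.28
tool_pos: [0.4924, -0.303, 0.3023]
orientation: [-0.023, -3.137, -0.005]
force: [0.2, 0.0, -0.5]
opening: 0.0578
gripper_force: 0.0
```

```bash
python3 - <<'E'
from h import *
to((.493,-.304,.200))
im,W=cloud('top');
W1=np.load('top1.npy')
# tray front panel rim (z~64mm) and green/white lids, from both pre-move side and current top
S=cloud('side')[1]
for nm,A in(('top',W),('side',S)):
    q=A.reshape(-1,3); q=q[(q[:,2]>.060)&(q[:,2]<.069)&(q[:,0]>.48)&(q[:,0]<.56)&(q[:,1]>-.07)&(q[:,1]<.22)]
    k=q[q[:,0]<.535]; print(nm,'front rim x',np.percentile(k[:,0],[2,10,50,90,98]).round(4),'y',k[:,1].min(),k[:,1].max())
    f=np.polyfit(k[:,1],k[:,0],1); print('slope',f, 'x mid',np.polyval(f,.0755))
    q=A.reshape(-1,3)
    for y in(.0005,.150):
        k=q[(abs(q[:,2]-.0615)<.006)&(np.hypot(q[:,0]-.562,q[:,1]-y)<.024)]; print('lid',len(k),(k.min(0)+k.max(0))/2,np.ptp(k,0))
    k=q[(abs(q[:,2]-.017)<.003)&(np.hypot(q[:,0]-.562,q[:,1]-.0755)<.03)]
    if len(k): print('socket floor',len(k),(k.min(0)+k.max(0))/2,np.ptp(k,0))
cv2.imwrite('pics/top2.png',im)
E
```

```text
t 6.28 pos [ 0.4924 -0.303   0.3023] F [ 0.2  0.  -0.5] open 0.0578 turn left (tool) [ 0.0033 -0.0043  0.0011]
(0.493, -0.304, 0.2) shift mm, once turned: [ -0.6  -1.  102.3]
top front rim x [0.5123 0.5141 0.5194 0.5247 0.5264] y -0.035710811366694316 0.18788146119428326
slope [0.01814038 0.51818884] x mid 0.5195584405683246
lid 213 [0.55768499 0.00188651 0.06147266] [0.02695436 0.02868874 0.00802143]
lid 223 [0.56024459 0.1486738  0.06167933] [0.02860634 0.02828962 0.00817572]
socket floor 259 [0.56182243 0.07370552 0.01693584] [0.04130311 0.04006687 0.00583489]
side front rim x [0.5153 0.5166 0.5209 0.5265 0.5282] y -0.03636333098427333 0.18910610321774482
slope [0.01405343 0.52001332] x mid 0.5210743512752561
lid 290 [0.56080588 0.00176051 0.06037293] [0.02948365 0.03166069 0.00974315]
lid 381 [0.56298621 0.15020407 0.0606498 ] [0.02991148 0.02924515 0.00961744]
socket floor 314 [0.56815973 0.07368644 0.0169857 ] [0.02790615 0.03389021 0.00594061]
```

View pics/top2.png

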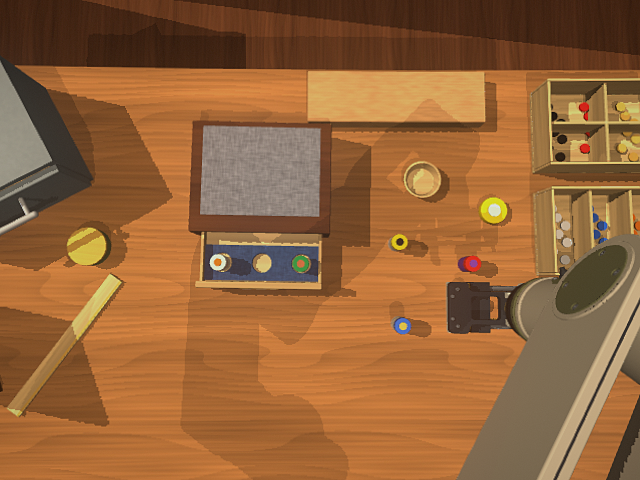

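Red, purple, yellow and blue are undisturbed, and the tray is open with white (220,262) and green (301,263) standing. From rim and lids the middle socket is at about (0.561, 0.0756). Descending to grasp.

>>> apply_moves([
  [[-1,-1,20],[0.003,-0.004,0]],
  [[0,0,25],[0,0,0]],
  [[0,0,25],[0,0,0]],
  [[0,0,18],[0,0,0]],
  [[0,0,10],[0,0,0]],
  [[0,0,4],[0,0,0]],
  [[0,0,0],[0,0,0]],
  [[0,0,0],[0,0,0]],
])

```text
t: 7.05
tool_pos: [0.4952, -0.3055, 0.2043]
orientation: [0.023, 3.136, -0.007]
force: [0.7, 0.0, 0.3]
opening: 0.0578
gripper_force: 0.0
```

```bash
python3 -c "
from h import *
to((.493,-.304,.200))
P=cloud('side')[1].reshape(-1,3)
q=P[(P[:,2]>.0425)&(P[:,2]<.05)&(np.hypot(P[:,0]-.493,P[:,1]+.304)<.022)]
print(len(q), q.min(0),q.max(0))"
```

```text
t 7.05 pos [ 0.4952 -0.3055  0.2043] F [0.7 0.  0.3] open 0.0578 turn left (tool) [-0.0042  0.0056  0.0012]
(0.493, -0.304, 0.2) shift mm, once turned: [2.2 1.5 4.3]
80 [ 0.47911676 -0.31788236  0.04261088] [ 0.49483131 -0.28877177  0.04916738]
```

>>> apply_moves([
  [[2,1,2],[-0.003,0.004,0]],
  [[0,0,2],[0,0,0]],
  [[0,0,0],[0,0,0]],
  [[0,0,0],[0,0,0]],
])

```text
t: 7.43
tool_pos: [0.4926, -0.3042, 0.1989]
orientation: [0.023, 3.141, -0.0]
force: [-0.2, -0.3, 0.7]
opening: 0.0577
gripper_force: 0.0
```

```bash
python3 -c "
from h import *
to((.493,-.304,.200))"
```

```text
t 7.43 pos [ 0.4926 -0.3042  0.1989] F [-0.2 -0.3  0.7] open 0.0577 turn left (tool) [-0.0002  0.0002  0.0009]
(0.493, -0.304, 0.2) shift mm, once turned: [-0.4  0.2 -1.1]
```

>>> apply_moves([
  [[0,0,0],[0,0,0]],
  [[0,0,0],[0,0,0]],
  [[0,0,0],[0,0,0]],
  [[0,0,0],[0,0,0]],
  [[0,0,0],[0,0,0]],
  [[0,0,0],[0,0,0]],
], claw=0, newtons=12)

```text
t: 7.93
tool_pos: [0.4926, -0.3042, 0.1988]
orientation: [0.023, 3.141, -0.0]
force: [-0.2, -0.7, 0.1]
opening: 0.0297
gripper_force: 12.0
```

>>> apply_moves([
  [[0,0,-8],[0,0,0]],
  [[0,0,-15],[0,0,0]],
  [[0,0,-25],[0,0,0]],
  [[0,0,-30],[0,0,0]],
  [[0,0,-30],[0,0,0]],
  [[0,0,-20],[0,0,0]],
  [[0,0,-10],[0,0,0]],
  [[0,0,0],[0,0,0]],
  [[0,0,0],[0,0,0]],
])

```text
t: 8.68
tool_pos: [0.4925, -0.3041, 0.3365]
orientation: [0.023, 3.141, -0.0]
force: [0.3, 0.8, -1.4]
opening: 0.0301
gripper_force: 12.0
```

```bash
python3 -c "
from h import *
to((.561,.0756,.337))
im,W=cloud('side'); P=W.reshape(-1,3)
cv2.imwrite('pics/side3.png',cv2.resize(im[60:300,340:640],(600,480)))"
```

```text
t 8.68 pos [ 0.4925 -0.3041  0.3365] F [ 0.3  0.8 -1.4] open 0.0301 turn left (tool) [-0.0002  0.0002  0.0009]
(0.561, 0.0756, 0.337) shift mm, once turned: [-62.5 380.8  -0.5]
```

View pics/side3.png

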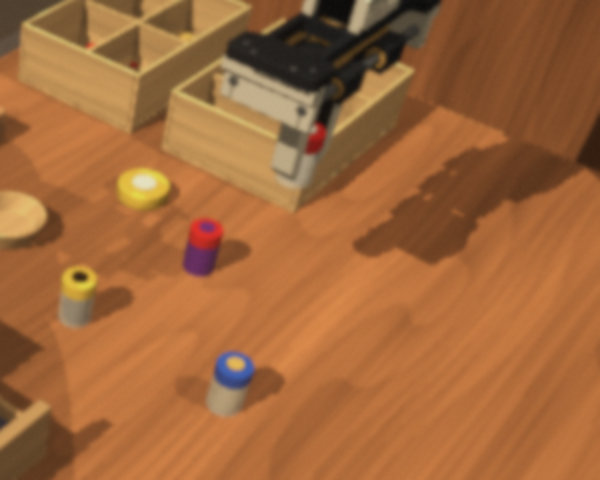

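The pot is held upright in the pads (315,138) and its neighbours are untouched. Carrying it over the socket.

>>> apply_moves([
  [[-2,14,0],[0,0,0]],
  [[-5,28,0],[0,0,0]],
  [[-6,34,0],[0,0,0]],
  [[-6,36,0],[0,0,0]],
  [[-6,36,0],[0,0,0]],
  [[-6,36,0],[0,0,0]],
  [[-6,36,0],[0,0,0]],
  [[-6,36,0],[0,0,0]],
  [[-6,36,0],[0,0,0]],
  [[-6,36,0],[0,0,0]],
  [[-5,30,0],[0,0,0]],
  [[-2,18,0],[0,0,0]],
])

```text
t: 9.73
tool_pos: [0.5593, 0.0747, 0.3345]
orientation: [-0.02, -3.138, -0.002]
force: [-0.4, 0.8, -0.7]
opening: 0.0298
gripper_force: 12.0
```

>>> apply_moves([
  [[0,5,0],[0,0,0]],
  [[0,0,20],[0,0,0]],
  [[0,0,20],[0,0,0]],
  [[0,0,0],[0,0,0]],
  [[0,0,0],[0,0,0]],
  [[0,0,0],[0,0,0]],
])

```text
t: 10.23
tool_pos: [0.56, 0.0755, 0.2968]
orientation: [-0.024, -3.141, 0.0]
force: [-0.7, -0.9, -1.0]
opening: 0.0296
gripper_force: 12.0
```

```bash
python3 -c "
from h import *
to((.561,.0756,.297))
im,W=cloud('side'); hsv=cv2.cvtColor(im,cv2.COLOR_BGR2HSV)
m=((hsv[...,0]<8)|(hsv[...,0]>172))&(hsv[...,1]>170)&(hsv[...,2]>70)
p=robot.read_state()['tool_pos']; q=W[m&(np.hypot(W[...,0]-p[0],W[...,1]-p[1])<.03)&(W[...,2]>.1)]
print(len(q),q.min(0) if len(q) else 0,q.max(0) if len(q) else 0)
cv2.imwrite('pics/side4.png',cv2.resize(im[150:390,150:450],(600,480)))"
```

```text
t 10.23 pos [0.56   0.0755 0.2968] F [-0.7 -0.9 -1. ] open 0.0296 turn left (tool) [-0.0001 -0.0008  0.0004]
(0.561, 0.0756, 0.297) shift mm, once turned: [-1.   0.1 -0.2]
180 [0.54563513 0.06081546 0.13264511] [0.56438218 0.08843983 0.14725901]
```

View pics/side4.png

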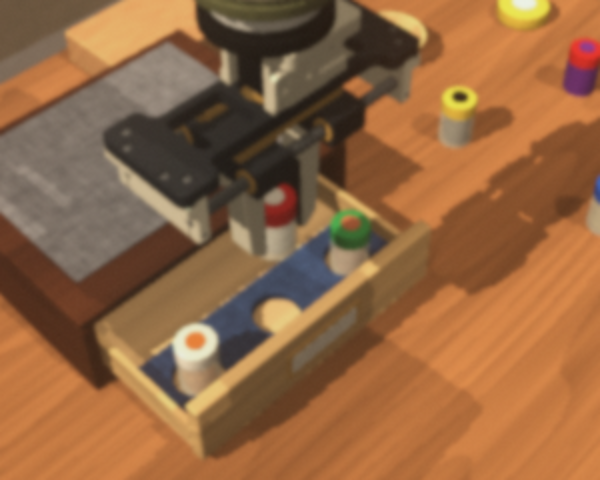

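Pot centred over the socket (seen at about (280,315)), about 1 mm short in x. Lowering.

>>> apply_moves([
  [[-1.2,0,12],[0,0,0]],
  [[0,0,18],[0,0,0]],
  [[0,0,18],[0,0,0]],
  [[0,0,12],[0,0,0]],
  [[0,0,8],[0,0,0]],
  [[0,0,4],[0,0,0]],
  [[0,0,2],[0,0,0]],
  [[0,0,2],[0,0,0]],
  [[0,0,0],[0,0,0]],
  [[0,0,0],[0,0,0]],
])

```text
t: 11.12
tool_pos: [0.5618, 0.0758, 0.2215]
orientation: [0.023, 3.14, 0.0]
force: [0.2, -0.4, -0.4]
opening: 0.03
gripper_force: 12.0
```

>>> apply_moves([
  [[0,0,1.5],[0,0,0]],
  [[0,0,1.5],[0,0,0]],
  [[0,0,1.5],[0,0,0]],
  [[0,0,1],[0,0,0]],
  [[0,0,0],[0,0,0]],
])

```text
t: 11.53
tool_pos: [0.5612, 0.0758, 0.2149]
orientation: [-0.023, -3.141, 0.0]
force: [0.8, 0.2, -0.2]
opening: 0.0293
gripper_force: 12.0
```

Free descent past the plate top; approximately 1 mm left to the floor.

>>> apply_moves([
  [[0,0,0.7],[0,0,0]],
  [[0,0,0.7],[0,0,0]],
  [[0,0,0],[0,0,0]],
  [[0,0,0],[0,0,0]],
])

```text
t: 11.87
tool_pos: [0.5614, 0.0758, 0.2138]
orientation: [0.023, 3.141, -0.0]
force: [-0.0, -0.6, -0.6]
opening: 0.0295
gripper_force: 12.0
```

>>> apply_moves([
  [[0,0,0.6],[0,0,0]],
  [[0,0,0],[0,0,0]],
  [[0,0,0],[0,0,0]],
])

```text
t: 12.12
tool_pos: [0.5615, 0.0758, 0.2137]
orientation: [0.023, 3.141, -0.0]
force: [-2.6, 0.3, 3.8]
opening: 0.0297
gripper_force: 12.0
```

Floor contact at the expected height. Releasing.

>>> apply_moves([
  [[0,0,0],[0,0,0]],
  [[0,0,0],[0,0,0]],
  [[0,0,0],[0,0,0]],
  [[0,0,0],[0,0,0]],
], claw=0.48)

```text
t: 12.45
tool_pos: [0.5613, 0.0758, 0.213]
orientation: [-0.023, -3.141, -0.0]
force: [0.5, 0.4, -0.1]
opening: 0.0442
gripper_force: 0.0
```

>>> apply_moves([
  [[0,0,-6],[0,0,0]],
  [[0,0,-14],[0,0,0]],
  [[0,0,-25],[0,0,0]],
  [[0,0,-30],[0,0,0]],
  [[0,0,-30],[0,0,0]],
  [[0,0,-20],[0,0,0]],
  [[25,0,0],[0,0,0]],
  [[35,0,0],[0,0,0]],
  [[35,0,0],[0,0,0]],
  [[15,0,0],[0,0,0]],
  [[0,0,0],[0,0,0]],
  [[0,0,0],[0,0,0]],
])

```text
t: 13.45
tool_pos: [0.4512, 0.0775, 0.339]
orientation: [0.023, 3.14, 0.0]
force: [-1.1, -0.2, 0.1]
opening: 0.0447
gripper_force: 0.0
```

```bash
python3 - <<'E'
from h import *
im,W=cloud('side'); cv2.imwrite('pics/side5.png',cv2.resize(im[150:390,150:450],(600,480)))
P=W.reshape(-1,3)
for y in(.0018,.0756,.150):
    k=P[(abs(P[:,2]-.0605)<.006)&(np.hypot(P[:,0]-.562,P[:,1]-y)<.024)]; print('lid',len(k),(k.min(0)+k.max(0))/2 if len(k) else 0)
to((.452,.0756,.217))
E
```

```text
lid 0 0
lid 342 [0.56314931 0.07755637 0.06005891]
lid 391 [0.56307708 0.14996995 0.06002463]
t 13.5 pos [0.4518 0.0775 0.339 ] F [ 0.7 -0.5  0.3] open 0.0442 turn left (tool) [0.0001 0.002  0.001 ]
(0.452, 0.0756, 0.217) shift mm, once turned: [ -0.2  -1.9 122. ]
```

View pics/side5.png

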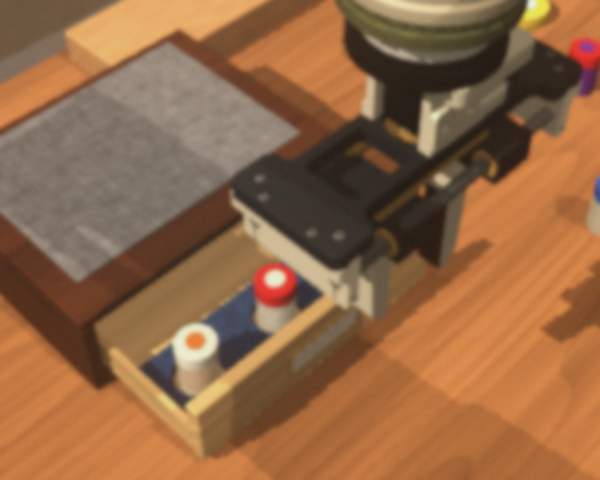

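Red sits upright in the middle socket, lid level with the white pot. Now close the fingers, come down in front, and push gently.

>>> apply_moves([
  [[0,-2,20],[0,0,0]],
  [[0,0,28],[0,0,0]],
  [[0,0,28],[0,0,0]],
  [[0,0,25],[0,0,0]],
  [[0,0,14],[0,0,0]],
  [[0,0,6],[0,0,0]],
  [[-10,0,0],[0,0,0]],
  [[-15,0,0],[0,0,0]],
  [[-13,0,0],[0,0,0]],
  [[-8,0,0],[0,0,0]],
  [[-4,0,0],[0,0,0]],
  [[-3,0,0],[0,0,0]],
], claw=0)

```text
t: 14.5
tool_pos: [0.5053, 0.0746, 0.2176]
orientation: [0.023, 3.141, 0.0]
force: [-1.0, -0.6, -0.5]
opening: 0.0007
gripper_force: 0.0
```

>>> apply_moves([
  [[-3,0,0],[0,0,0]],
  [[-3,0,0],[0,0,0]],
  [[-4,0,0],[0,0,0]],
  [[-5,0,0],[0,0,0]],
  [[-5,0,0],[0,0,0]],
  [[-5,0,0],[0,0,0]],
  [[-5,0,0],[0,0,0]],
  [[-5,0,0],[0,0,0]],
  [[-5,0,0],[0,0,0]],
  [[-5,0,0],[0,0,0]],
  [[-5,0,0],[0,0,0]],
  [[-5,0,0],[0,0,0]],
])

```text
t: 15.5
tool_pos: [0.5597, 0.0738, 0.217]
orientation: [-0.023, -3.141, 0.0]
force: [-4.6, -0.1, 0.5]
opening: 0.0005
gripper_force: 2.3
```

>>> apply_moves([
  [[-5,0,0],[0,0,0]],
  [[-5,0,0],[0,0,0]],
  [[-5,0,0],[0,0,0]],
  [[-5,0,0],[0,0,0]],
  [[-5,0,0],[0,0,0]],
  [[-4,0,0],[0,0,0]],
  [[-3,0,0],[0,0,0]],
  [[-3,0,0],[0,0,0]],
  [[-3,0,0],[0,0,0]],
  [[-2,0,0],[0,0,0]],
  [[-2,0,0],[0,0,0]],
  [[0,0,0],[0,0,0]],
])

```text
t: 16.5
tool_pos: [0.6015, 0.0732, 0.2171]
orientation: [-0.023, -3.141, 0.0]
force: [-5.6, -1.6, 0.1]
opening: 0.0005
gripper_force: 2.7
```

>>> apply_moves([
  [[-1.5,0,0],[0,0,0]],
  [[-1.5,0,0],[0,0,0]],
  [[-1.5,0,0],[0,0,0]],
  [[0,0,0],[0,0,0]],
  [[0,0,0],[0,0,0]],
])

```text
t: 16.92
tool_pos: [0.6033, 0.0732, 0.217]
orientation: [-0.023, -3.132, 0.001]
force: [-29.7, -2.5, 20.6]
opening: 0.0005
gripper_force: 15.0
```

At the stop with 30 N. Letting go.

>>> apply_moves([
  [[5,0,0],[0,0,0]],
  [[8,0,0],[0,0,0]],
  [[12,0,0],[0,0,0]],
  [[25,0,0],[0,0,0]],
  [[35,0,0],[0,0,0]],
  [[35,0,0],[0,0,0]],
  [[35,0,0],[0,0,0]],
  [[0,0,-20],[0,0,0]],
  [[0,0,-35],[0,0,0]],
  [[0,0,-35],[0,0,0]],
  [[0,0,-35],[0,0,0]],
  [[0,0,0],[0,0,0]],
])

```text
t: 17.92
tool_pos: [0.4536, 0.0757, 0.3512]
orientation: [0.023, 3.126, 0.002]
force: [1.7, -0.3, 0.5]
opening: 0.0009
gripper_force: 0.0
```

>>> apply_moves([
  [[10,-25,0],[0,0,0]],
  [[0,-35,0],[0,0,0]],
  [[0,-35,0],[0,0,0]],
  [[0,-30,0],[0,0,0]],
  [[0,0,0],[0,0,0]],
  [[0,0,0],[0,0,0]],
])

```text
t: 18.42
tool_pos: [0.4395, -0.0507, 0.3429]
orientation: [0.028, 3.139, -0.001]
force: [0.4, -0.1, 0.1]
opening: 0.0004
gripper_force: 0.0
```

```bash
python3 - <<'E'
from h import *
im,W=cloud('side'); t,_=cloud('top'); cv2.imwrite('pics/end.png',np.vstack([cv2.resize(im,(400,300)),cv2.resize(t,(400,300))]))
p=W[150:345,190:340].reshape(-1,3); q=p[(p[:,2]>.015)&(p[:,2]<.055)&(p[:,0]>.45)]
for y in(.06,.12,.15): print(y,np.median(q[abs(q[:,1]-y)<.015][:,0]))
to()
E
```

```text
0.06 0.6003349277271826
0.12 0.602019048211655
0.15 0.602558534198246
t 18.52 pos [ 0.4394 -0.049   0.3425] F [ 0.5  0.1 -0. ] open 0.0005 turn left (tool) [0.0003 0.0016 0.0004]
```

View pics/end.png

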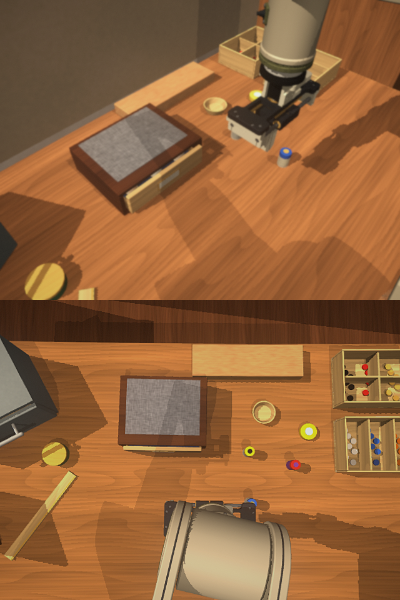

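The tray front is back at x = 0.600, the same as at the start, so it is latched. Blue, yellow and purple still stand, and the arm is clear.

```bash
python3 -c "
from plant import robot
print(robot.close_job())"
```

```text
the job is handed in; nothing more can be done
None
```

The job is handed in at about 18.5 s: the red pot was set upright in the middle socket and the tray is latched shut, with the blue and yellow pots still standing; the white and green ones could not be seen once the tray was shut.

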